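Make the honing machine ready: stop, guard, chisel on the rest, reset

ROBOT

A 6-joint arm with a two-finger parallel gripper is mounted at the origin on the work surface. World frame = base frame: x ahead of the robot, y to its left, z up, the work surface at z = 0. Lengths are in mm, angles in rad, forces in N, time in s.
With the tool pointing down it reaches from about 350 to 875 mm from the base axis. Payload 4.2 kg.
Tool frame: the origin (TCP) lies at the very end of the fingers, on their centre line; the grasp point (between the pads) lies 19 mm behind it; z points along the fingers, y is the direction in which the jaws open and shut (so a half turn about z gives the same grasp; the last joint's range is limited). The gripper opens to 85 mm and grips with 20 to 120 N. Pads are 22 mm wide; open, the fingers measure 114 mm over their backs; the gripper's body (76 mm by 85 mm) begins 54 mm behind the grasp point. The pads swing forward as they close: fully open they stand 13 mm farther back than shut.
Start: joints at [1.587, 0.385, 0.008, 0, -1.194, -0.259], TCP at [150.232, 606.654, 231.312] pointing down, gripper open.
Joint ranges: [-3.14, 3.14], [-1.21, 2.06], [-1.07, 1.41], [-3.16, 2.05], [-2.99, -0.16], [-3.1, 3.1]. Speed limits (rad/s): [2.79, 2.79, 3.14, 3.14, 3.14, 3.14].

INTERFACE

Orientations are given as a unit quaternion [x, y, z, w].
In Python, from bench import arm gives the robot as it stands.
- The arm moves only by the tool apply_moves, never from a script. Its argument "plan" is one flat list of numbers, 5 for each row, row after row: the gripper's target within -1 to 1 (shut at 1, half-way at 0, fully open at -1), then the shift along the world's x, y, z in m, then the turn about the world's z in degrees. A call has 1 to 8 rows; each row is the pose to reach, as a shift and turn from the pose commanded when the call began; what a row does not reach only later rows make up. A row lasts 1/12 s, in which the tool goes at most 41.7 mm and 7.16 degrees, less where a joint would pass 70% of its speed; a pose out of reach is approached as far as the arm can. A call with a gripper value outside its range is refused whole. The fingers move at their own pace and stop on an object; the grip force is fixed at half the most. Time passes only in rows, so rows that repeat a pose let the fingers close. It gives the time, the measured TCP pose, the force and the opening at its end, in the units of the state.
- arm.read_state(): the state, without advancing time (a new reading comes with each control period).
- arm.get_image(name): name is "scene" or "top"; returns a dict with "color" (384x512x3 uint8, red, green, blue), "range_z" (384x512 float32, mm along the optical axis (not along the pixel's ray), 0 where there is no reading), "camera_matrix" (3x3 intrinsics, pixels), "camera_from_world" (4x4, takes a point from world to camera coordinates). Camera axes: x right, y down, z forward; pixel columns grow to the right and rows downward; lengths in mm; the calibration is good to about 2 mm. A picture is of the moment at which its call begins.
- arm.job_done(): hands the job in, once; it reports no verdict.
The state is a dict: "clock": time; "joints": joint angles; "joint_vel": joint speeds; "joint_efforts": joint torques, N m; "position": TCP position; "ee_rot": TCP orientation; "contact_force": force on the tool from outside, world axes, zero at the start; "wrist_torque": the same for the moment, N m; "gripper_width": finger opening in mm.
Only numpy, scipy, OpenCV 4.12 (cv2) and the standard library are available. Lean on these libraries where they do the work, as an engineer would, in place of code of your own. Each camera call takes 0.05 s, during which the arm holds its last target.

TASK

Stop the honing machine by pushing its mushroom stop down until it stays down and take the hand off it, then push the wheel guard fully home over the wheel, and gently lay the broad flaring chisel along the middle of the sloped tool rest, blade up the slope towards the wheel, balanced on its handle, and let go. Only then turn the mushroom clockwise so that it springs fully out again. Keep the stop down until all that is done, and do not disturb the other things on the bench.

Things in the scene. Friction and masses are not known exactly. Their poses are not given: they have to be found in the camera images.
- stop (a joint): mushroom stop of the honing machine: how far it is pushed in, m. 0 = fully out, 0.014 = bottomed. It sits on a grey box of 110 x 110 x 70 mm standing alone on the bench. A spring (about 2 N at the start, with the latch about 7 N on most of the way; a rigid end below) pushes it out; beyond 0.012 it latches and, let go, stays at about 0.011. Pulling does not release it; turning does, and then it springs out by itself when let go
- twist (a joint): turn of the mushroom stop about its vertical axis, rad: 0 at rest, grows clockwise seen from above, at most 1.25. A weak slow spring (0.03 N m/rad, about 1 s) turns it back when let go. While latched down, a turn beyond about 0.65 rad frees the latch (turn to 0.9 to be sure)
- stop_top (a point): middle of the top of the mushroom stop, moves down with it (138 mm above the bench when out). Black: a round head 64 mm across and 20 mm thick, and on top of it an upright straight grip bar 50 mm long, 14 mm wide, 23 mm high. This point is on the top face of the bar
- stop_bar (a point): middle of that grip bar, 11.5 mm below its top face (and 11.5 mm above the round head's top). Its x axis runs along the bar, y across it (14 mm), z up; it moves and turns with the stop
- guard (a joint): how far the sliding wheel guard is from home, m: 0 = fully home over the wheel against its stop, at most 0.115 (open). It stays where it is left; friction about 2 N
- guard_tab (a point): middle of the dark upright tab on top of the aluminium guard: 50 mm (machine x) x 10 mm (y) x 43 mm high, this point 20 mm below its top edge and 25 mm above the guard's top plate (which is 136 x 70 mm). The guard runs along y of this frame: +y is open, -y is towards home. z up
- machine: the honing machine, fixed to the bench: a cork-brown wheel of 116 mm diameter, axis 118 mm up along machine y, with a round grey motor on its -y side. Origin on the bench under the wheel's centre; x points away from the sloped rest, y along the wheel axis and the guard's rail, z up. The closed guard stands 190 mm high, its tab 235 mm
- rest: the sloped tool rest in front of the wheel: a plain narrow steel bar 80 mm long and 26 mm wide, no lips, its top about 100 mm above the bench, sloping 15 degrees up towards the wheel. Origin in the middle of its top face; x up the slope to the wheel, y across, z square to the top face. The wheel begins about 125 mm ahead of the origin
- chisel_grip (a point): the loose broad chisel's balance point, at half height of its wooden handle (115 long, 30 wide, 26 mm high, flat underside). 180 mm long, 140 g; its blade is the only one that flares, to about 47 mm. x points along it to the blade (edge 95 mm ahead, handle's front end 30 mm ahead, butt 85 mm behind), z up. It lies on a dark 12 mm board between or beside two like tools 85 mm apart
- chisel_tip (a point): middle of the broad chisel's cutting edge, half-way through the blade
- chisel: the broad chisel; origin in the middle of its length, at its underside
- gouge_grip (a point): bystander on the board: like the chisel, but with a slim straight 10 mm blade; same point and axes
- paring_grip (a point): bystander on the board: like the chisel, but with a straight 20 mm blade; same point and axes
- mallet_mid (a point): bystander: turned wooden mallet standing on its head, 84 mm across, 205 mm high; point on its axis at half height of the head, 45 mm up
- tin_mid (a point): bystander: aluminium tin 68 mm across, 100 mm high; its centre
- stone_mid (a point): bystander: grey sharpening stone 150 x 55 x 28 mm; its centre
- offcut_mid (a point): bystander: wood offcut 90 x 50 x 35 mm; its centre
- brush_grip (a point): bystander: bench brush lying down; on its handle
Mind the look-alikes: they are no part of the job. Leave any red look-alike of the chisel alone. Of the things that look like the part that bears stop, take the one that is farthest to the robot's left at the start.

How it is judged (in metres and radians):
On the way, in this order (a step that is already met when the one before it is completed fails the run):
1. the mushroom stop is latched down (more than 9 mm) and let go (value of joint stop above 0.009 m and contact force between the fingers and stop below 0.2 N), for 0.2 s.
2. with the stop still down, the guard is home (within 8 mm) (value of joint stop above 0.009 m and value of joint guard below 0.008 m), for 0.2 s.
3. with the stop still down and the guard home, the chisel lies on the sloped rest, let go (all of step 2 and x of chisel_grip in the frame of rest between -0.03 and 0.03 m and y of chisel_grip in the frame of rest between -0.012 and 0.012 m and z of chisel_grip in the frame of rest between 0.008 and 0.018 m and angle between the x axis of chisel_grip and the x axis of rest, either way round below 0.2 rad and x of chisel_tip in the frame of rest above 0.05 m and contact force between the fingers and chisel below 0.2 N), for 0.3 s.
At the end, for the whole second after the job is handed in: the stop is out again (within 3 mm), the guard home (within 8 mm), and the chisel lies still on the sloped rest, let go: its balance point within 30 mm along and 12 mm across of the rest's middle and 8 to 18 mm above its face, in line within 0.2 rad, blade towards the wheel (value of joint stop below 0.003 m and value of joint guard below 0.008 m and x of chisel_grip in the frame of rest between -0.03 and 0.03 m and y of chisel_grip in the frame of rest between -0.012 and 0.012 m and z of chisel_grip in the frame of rest between 0.008 and 0.018 m and angle between the x axis of chisel_grip and the x axis of rest, either way round below 0.2 rad and x of chisel_tip in the frame of rest above 0.05 m and contact force between the fingers and chisel below 0.2 N and linear speed of chisel below 0.02 m/s); the robot touches nothing.
It fails at once if the guard is moved while the stop is out, or the stop is released while the moved guard is not home (distance of guard_tab from where it was at the start of the episode above 0.012 m and value of joint guard above 0.012 m and value of joint stop below 0.006 m).
It fails at once if the chisel is dropped rather than laid down (linear speed of chisel above 0.6 m/s and contact force between the fingers and chisel below 0.1 N).
It fails at once if a bystander is moved more than 40 mm (distance of any of gouge_grip, paring_grip, mallet_mid, tin_mid, stone_mid, offcut_mid, brush_grip from where it was at the start of the episode above 0.04 m).
It also fails if it takes over 72 s, if anything falls off the work surface, if the arm or the gripper's body presses on something with over 40 N, if the wrist force passes 120 N, or if a joint passes its speed limit or range.

## Working session

There is one attempt and no reset: what is moved stays moved. The work goes in short steps, Python scripts to look and compute and a tool call to move; the robot and the scene stay as the last step left them, time stands still between calls to the robot, and variables do not carry over. Pictures are saved under pics/ and viewed, and the job is handed in when it is done.

Besides the shell and the picture viewer there is one more tool, called after ">>>" as name(argument=value, ...) on one line, values as JSON. apply_moves: Moves the arm, as the interface text tells. Its arguments: {"type":"object","properties":{"plan":{"type":"array","items":{"type":"number"}}},"required":["plan"]}

```bash
ls; mkdir -p pics; python3 - <<'E'
from bench import arm
import cv2, numpy as np
print(arm.read_state())
for n in ("scene","top"):
    d=arm.get_image(n)
    cv2.imwrite(f"pics/{n}0.png",cv2.cvtColor(d["color"],cv2.COLOR_RGB2BGR))
    np.savez(f"{n}0.npz",**d)
    print(n,d["camera_matrix"].tolist(),np.round(d["camera_from_world"],4).tolist(), (d["range_z"]>0).mean())
E
```

```text
pics
{'clock': 0.0, 'joints': array([ 1.58661061e+00,  3.85571644e-01,  6.60730336e-03, -5.67071238e-04,
       -1.19397824e+00, -2.58590428e-01]), 'joint_vel': array([-0.00118755,  0.00025628,  0.00099883, -0.00171309,  0.00148861,
        0.00057694]), 'joint_efforts': array([-1.80166619e-03, -3.92291522e+01,  1.88399148e+01,  4.18613032e+00,
       -4.56679700e-03,  4.53997373e-07]), 'position': array([150.07710248, 606.1017748 , 230.19512038]), 'ee_rot': array([ 9.92628231e-01, -1.21193951e-01, -1.14280057e-04,  1.09908645e-03]), 'contact_force': array([ 0.0390775 , -0.66670237, -0.75239373]), 'wrist_torque': array([-0.0082146 , -0.05422635,  0.02905016]), 'gripper_width': 85.39440988773525}
scene [[434.8133086168668, 0.0, 257.14668487252885], [0.0, 434.8133086168668, 191.2948288511347], [0.0, 0.0, 1.0]] [[0.077, 0.997, -0.0084, 64.4418], [0.6582, -0.0572, -0.7507, -182.5527], [-0.7489, 0.0523, -0.6606, 1750.2962], [0.0, 0.0, 0.0, 1.0]] 0.9960428873697916
top [[437.39641483368086, 0.0, 254.1734449897583], [0.0, 437.39641483368086, 188.9587298769819], [0.0, 0.0, 1.0]] [[-0.0284, -0.9996, -0.0059, -78.5122], [-0.9968, 0.0288, -0.0747, 461.4468], [0.0748, 0.0038, -0.9972, 1760.7538], [0.0, 0.0, 0.0, 1.0]] 0.9960683186848959
```

View pics/scene0.png

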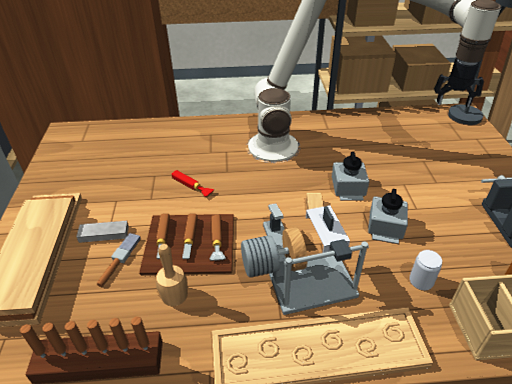

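View pics/top0.png

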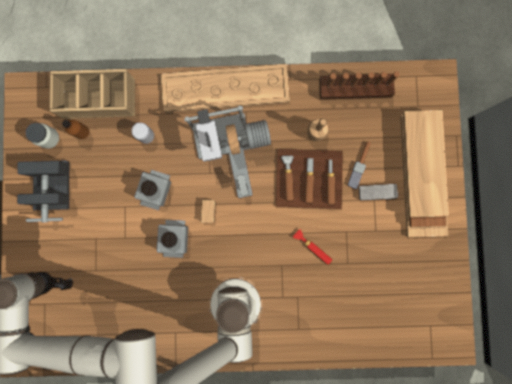

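```bash
cat > h.py <<'E'
import numpy as np, cv2
def load(f): return dict(np.load(f))
def grab(name,tag):
    from bench import arm
    d=arm.get_image(name); np.savez(tag+".npz",**d); return d
def cloud(d):
    K=d["camera_matrix"];T=d["camera_from_world"];z=d["range_z"].astype(float)
    v,u=np.indices(z.shape)
    p=np.stack([(u-K[0,2])/K[0,0]*z,(v-K[1,2])/K[1,1]*z,z],-1)
    w=(p-T[:3,3])@T[:3,:3]
    w[z<=0]=np.nan
    return w
def ray(d,u,v,h):
    K=d["camera_matrix"];T=d["camera_from_world"]
    r=np.array([(u-K[0,2])/K[0,0],(v-K[1,2])/K[1,1],1.])@T[:3,:3]
    c=-T[:3,3]@T[:3,:3]
    return c+r*(h-c[2])/r[2]
def proj(d,p):
    q=d["camera_from_world"][:3,:3]@np.asarray(p,float)+d["camera_from_world"][:3,3]
    return (d["camera_matrix"]@q)[:2]/q[2]
def crop(d,u0,u1,v0,v1,s,f,marks=()):
    im=cv2.cvtColor(d["color"],cv2.COLOR_RGB2BGR)[v0:v1,u0:u1]
    im=cv2.resize(im,None,fx=s,fy=s,interpolation=cv2.INTER_CUBIC)
    for p in marks:
        q=proj(d,p); c=(int((q[0]+.5-u0)*s),int((q[1]+.5-v0)*s)); cv2.circle(im,c,3,(255,0,255),1)
    cv2.imwrite(f,im)
E
python3 - <<'E'
from h import *
for n,b in (("scene",(220,420,140,315,4)),("top",(120,350,100,260,3.4))):
    d=load(n+"0.npz"); crop(d,*b,f"pics/{n}c.png")
    w=cloud(d)
    pts={"scene":[(350,185),(352,158),(388,220),(393,195),(275,210),(340,250),(290,100)],"top":[(152,188),(147,202),(172,238),(207,145),(242,180),(290,175),(310,175),(330,175),(300,220)]}[n]
    for u,v in pts: print(n,u,v,np.round(w[v,u],0))
E
```

```text
scene 350 185 [322. 230.  50.]
scene 352 158 [277. 236. 132.]
scene 388 220 [515. 299.  68.]
scene 393 195 [477. 313. 136.]
scene 275 210 [474. -46. 100.]
scene 340 250 [730.  87. 197.]
scene 290 100 [ 24.  56. 219.]
top 152 188 [467. 301. 112.]
top 147 202 [419. 348.   3.]
top 172 238 [273. 227. 113.]
top 207 145 [614.  78. 188.]
top 242 180 [489. -46. 101.]
top 290 175 [ 509. -237.   42.]
top 310 175 [ 508. -319.   32.]
top 330 175 [ 504. -397.   43.]
top 300 220 [ 328. -274.    7.]
```

View pics/scenec.png

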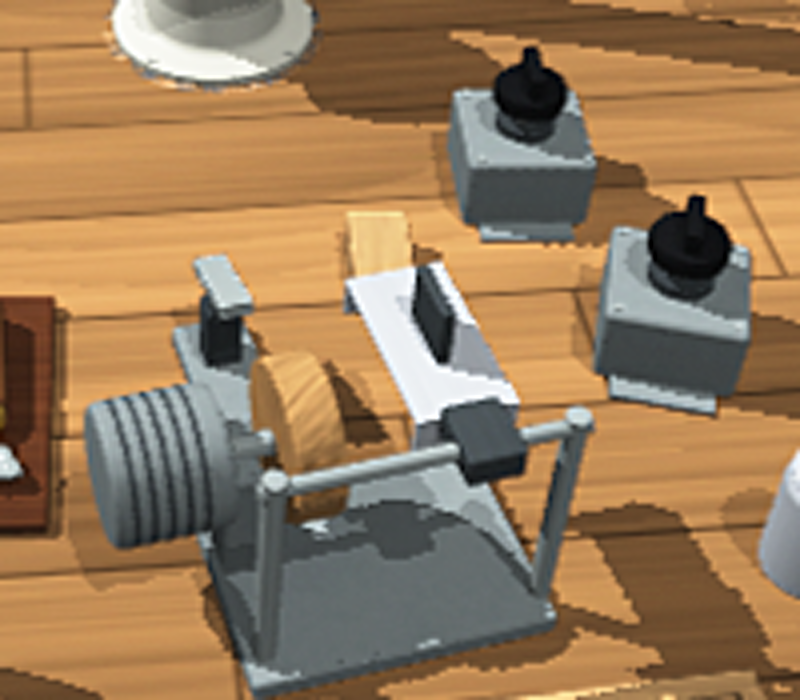

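View pics/topc.png

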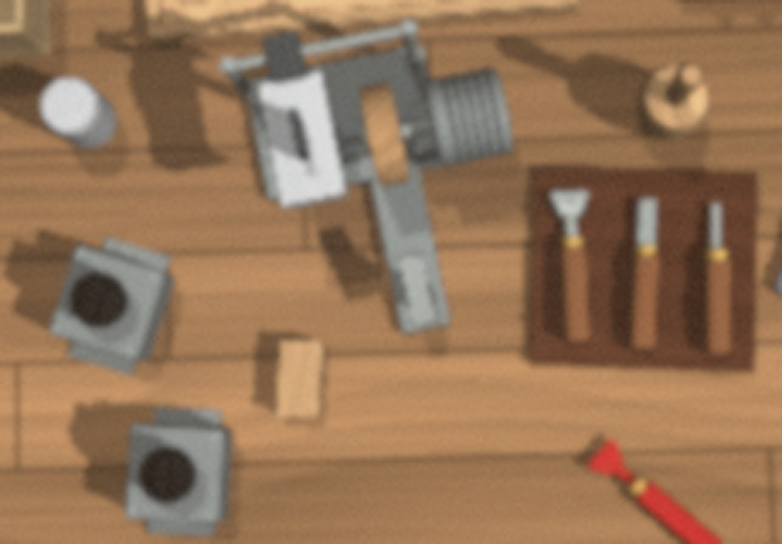

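```bash
python3 - <<'E'
from h import *
D={n:load(n+"0.npz") for n in("scene","top")}
W={n:cloud(D[n]) for n in D}
def sel(n,x0,x1,y0,y1,z0,z1):
    w=W[n]; 
    with np.errstate(invalid='ignore'):
        m=(w[...,0]>x0)&(w[...,0]<x1)&(w[...,1]>y0)&(w[...,1]<y1)&(w[...,2]>z0)&(w[...,2]<z1)
    return w[m]
def rep(lbl,*b):
    for n in W:
        p=sel(n,*b)
        if len(p)<4: print(lbl,n,len(p)); continue
        r=cv2.minAreaRect(p[:,:2].astype(np.float32))
        print(lbl,n,len(p),"mean",p.mean(0).round(1),"zmed",np.median(p[:,2]).round(1),"rect c",np.round(r[0],1),"sz",np.round(r[1],1),"ang",round(r[2],1))
rep("table",380,440,-150,150,-20,20)
rep("barF",430,520,260,350,124,150)
rep("headF",430,520,260,350,100,120)
rep("boxF",400,560,230,380,62,80)
rep("barN",230,320,190,270,124,150)
rep("boxN",200,340,150,300,62,80)
rep("rest",400,540,-100,0,85,120)
rep("plate",560,800,0,200,180,200)
rep("tab",560,800,0,200,215,245)
rep("wheel",600,800,-80,30,120,180)
rep("chis",420,580,-275,-200,20,60)
rep("chisH",420,580,-275,-200,30,60)
rep("parH",420,580,-355,-290,30,60)
rep("gouH",420,580,-430,-375,30,60)
rep("all",560,800,-200,250,240,400)
rep("mal",600,800,-400,-250,100,230)
E
```

```text
table scene 668 mean [ 4.102e+02 -3.740e+01 -1.000e-01] zmed -0.2 rect c [410.  -33.8] sz [232.1  59.8] ang 90.0
table top 934 mean [411.  -13.2   0. ] zmed -0.2 rect c [ 4.1e+02 -3.0e-01] sz [299.4  59.9] ang 90.0
barF scene 72 mean [476.8 315.7 134.6] zmed 136.3 rect c [471.5 318.5] sz [15.  56.1] ang 71.3
barF top 56 mean [470.3 313.8 135.7] zmed 136.2 rect c [470.7 315.1] sz [14.9 47.9] ang 71.2
headF scene 225 mean [480.6 313.7 112.9] zmed 114.1 rect c [473.4 317.5] sz [62.3 59.6] ang 55.3
headF top 143 mean [469.2 311.5 113.6] zmed 113.8 rect c [469.4 314.3] sz [60.3 61.1] ang 25.5
boxF scene 651 mean [487.5 310.5  69.6] zmed 69.5 rect c [473.6 316.8] sz [108.2 112.3] ang 71.1
boxF top 489 mean [468.4 310.2  69.2] zmed 68.9 rect c [470.3 314.8] sz [111.3 108.8] ang 71.4
barN scene 53 mean [276.6 240.7 134.8] zmed 136.6 rect c [274.3 242. ] sz [13.9 45.4] ang 84.8
barN top 58 mean [270.4 239.2 135.7] zmed 136.2 rect c [269.7 245.1] sz [26.5 49.6] ang 82.2
boxN scene 501 mean [288.7 236.2  69.5] zmed 69.4 rect c [273.6 241.4] sz [110.1 111.2] ang 85.7
boxN top 516 mean [271.7 234
[... 1160 characters left out ...]
482.6 -232.1   37.4] zmed 37.3 rect c [ 500.1 -231.2] sz [160.7  32.1] ang 2.4
parH scene 252 mean [ 477.4 -310.9   36.6] zmed 36.9 rect c [ 499.4 -313.6] sz [ 30.8 160. ] ang 85.1
parH top 183 mean [ 477.9 -314.8   37.2] zmed 37.0 rect c [ 499.8 -316. ] sz [ 29.4 155.3] ang 87.5
gouH scene 224 mean [ 471.6 -396.4   36.9] zmed 37.3 rect c [ 496.  -397.8] sz [ 30.1 150.9] ang 88.4
gouH top 168 mean [ 470.1 -400.2   37.6] zmed 37.7 rect c [ 494.9 -400.2] sz [ 28. 150.] ang 88.3
all scene 0
all top 0
mal scene 350 mean [ 697.9 -347.6  164.1] zmed 169.6 rect c [ 693.1 -347.9] sz [24.8 29.6] ang 29.5
mal top 104 mean [ 683.6 -348.9  168.9] zmed 189.7 rect c [ 690.4 -349.9] sz [38.1 45.9] ang 50.6
```

The stop could be the grey box with a black mushroom at scene (350,180), y≈240, or the one at scene (390,212), y≈316. I take the second, which is farther left.

The chisel could be the flaring one at top (289,175), the straight ones at (310,175) and (331,178), or the red one at (312,247). I take the flaring one at (289,175).

Next I check both in close crops and measure directions.

```bash
python3 - <<'E'
from h import *
D={n:load(n+"0.npz") for n in("scene","top")}
W={n:cloud(D[n]) for n in D}
def sel(n,x0,x1,y0,y1,z0,z1):
    w=W[n]
    with np.errstate(invalid='ignore'):
        m=(w[...,0]>x0)&(w[...,0]<x1)&(w[...,1]>y0)&(w[...,1]<y1)&(w[...,2]>z0)&(w[...,2]<z1)
    return w[m]
def line(lbl,n,*b):
    p=sel(n,*b)[:,:2]; c=p.mean(0); v=np.linalg.svd(p-c)[2][0]
    print(lbl,n,len(p),c.round(1),"dir deg",np.degrees(np.arctan2(v[1],v[0])).round(1))
for n in W:
    line("bar",n,430,520,260,350,130,150)
    line("handle",n,400,508,-275,-200,30,60)
    line("rest",n,400,540,-100,0,90,120)
    line("tab",n,560,800,0,200,215,245)
    # handle x-extent vs z
    p=sel(n,380,600,-275,-195,8+10,60); 
    for x in range(400,600,10):
        q=p[(p[:,0]>=x)&(p[:,0]<x+10)]
        if len(q): print(x,len(q),"y",q[:,1].min().round(0),q[:,1].max().round(0),"z",np.median(q[:,2]).round(1))
    r=sel(n,400,540,-100,0,85,120)
    A=np.c_[r[:,:2],np.ones(len(r))]; c=np.linalg.lstsq(A,r[:,2],rcond=None)[0]; print("rest plane",c.round(3),"slope",np.degrees(np.arctan(np.hypot(*c[:2]))).round(1),"z at (474.5,-45.5)",(c@[474.5,-45.5,1]).round(1))
a=cv2.cvtColor(D["top"]["color"],cv2.COLOR_RGB2BGR)[145:215,270:350]
b=cv2.cvtColor(D["scene"]["color"],cv2.COLOR_RGB2BGR)[145:250,330:410]
f=lambda i,s:cv2.resize(i,None,fx=s,fy=s,interpolation=cv2.INTER_CUBIC)
a=f(a,5);b=f(b,5)
h=max(a.shape[0],b.shape[0]); o=np.zeros((h,800,3),np.uint8);o[:a.shape[0],:400]=a;o[:b.shape[0],400:]=b
cv2.imwrite("pics/choice.png",o)
E
```

```text
bar scene 58 [474.4 317. ] dir deg -18.4
handle scene 202 [ 463.4 -229.2] dir deg 1.3
rest scene 147 [482.3 -43.8] dir deg 10.4
tab scene 110 [638.3  73.4] dir deg 11.2
410 9 y -239.0 -217.0 z 34.4
420 20 y -243.0 -217.0 z 37.4
430 22 y -242.0 -215.0 z 37.6
440 21 y -242.0 -215.0 z 37.9
450 19 y -243.0 -215.0 z 36.7
460 26 y -243.0 -214.0 z 37.4
470 20 y -242.0 -215.0 z 38.0
480 27 y -243.0 -215.0 z 36.9
490 24 y -243.0 -215.0 z 36.7
500 21 y -243.0 -215.0 z 37.2
510 26 y -250.0 -215.0 z 37.4
520 31 y -243.0 -215.0 z 35.6
530 38 y -240.0 -216.0 z 29.8
540 8 y -231.0 -222.0 z 28.7
550 10 y -231.0 -222.0 z 28.7
560 22 y -240.0 -213.0 z 27.6
570 31 y -246.0 -210.0 z 27.3
580 48 y -264.0 -205.0 z 27.8
590 15 y -246.0 -211.0 z 27.9
rest plane [0.2   0.085 8.669] slope 12.2 z at (474.5,-45.5) 99.5
bar top 48 [470.2 314.2] dir deg 161.2
handle top 168 [ 459.3 -232.4] dir deg -179.1
rest top 124 [476.7 -46.5] dir deg -171.2
tab top 47 [631.4  71. ] dir deg -170.4
400 4 y -239.0 -211.0 z 19.1
410 18 y -272.0 -195.0 z 33.6
420 26 y -256.0 -203.0 z 36.9
430 17 y -256.0 -219.0 z 34.2
440 24 y -248.0 -219.0 z 35.5
450 16 y -243.0 -196.0 z 38.4
460 23 y -249.0 -201.0 z 37.3
470 20 y -274.0 -209.0 z 35.0
480 25 y -274.0 -197.0 z 36.7
490 18 y -245.0 -206.0 z 35.1
500 24 y -246.0 -202.0 z 37.4
510 19 y -246.0 -217.0 z 37.1
520 21 y -268.0 -203.0 z 33.9
530 16 y -264.0 -223.0 z 32.7
540 12 y -273.0 -204.0 z 21.3
550 9 y -265.0 -228.0 z 25.0
560 21 y -273.0 -216.0 z 23.1
570 22 y -253.0 -212.0 z 27.3
580 29 y -254.0 -209.0 z 25.0
590 5 y -258.0 -213.0 z 19.2
rest plane [ 0.228  0.104 -3.242] slope 14.1 z at (474.5,-45.5) 100.2
```

View pics/choice.png

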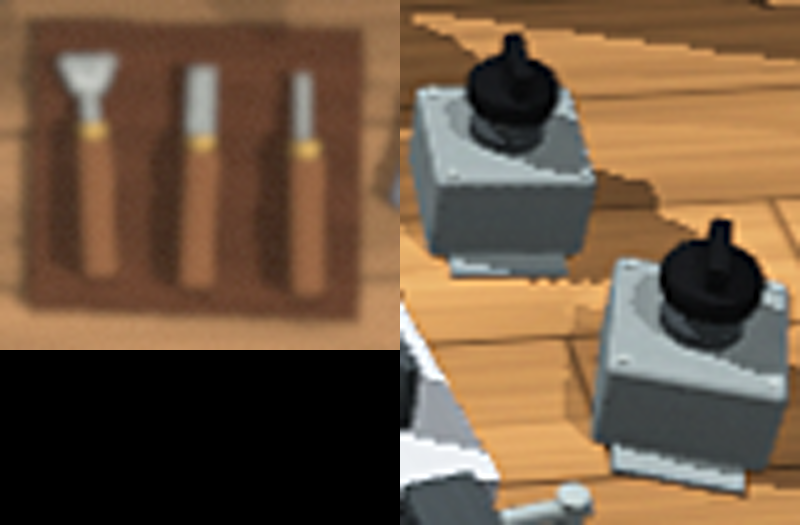

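The left crop shows the flaring chisel at (88,160), leftmost of three. The right crop shows the two stops, and the farther-left one is the lower one at (712,290). Moving above it with closed fingers.

>>> apply_moves(plan=[1, 0.322, -0.291, 0, -5, 1, 0.322, -0.291, 0, -5, 1, 0.322, -0.291, 0, -5, 1, 0.322, -0.291, 0, -5, 1, 0.322, -0.291, 0, -5, 1, 0.322, -0.291, 0, -5, 1, 0.322, -0.291, 0, -5, 1, 0.322, -0.291, 0, -5])

```text
clock: 0.77
position: [398.5, 381.4, 231.1]
ee_rot: [0.986, -0.164, -0.0, 0.0]
contact_force: [-0.1, 0.5, -0.6]
gripper_width: 0.1
```

>>> apply_moves(plan=[1, 0, 0, 0, 0, 1, 0, 0, 0, 0, 1, 0, 0, 0, 0, 1, 0, 0, 0, 0, 1, 0, 0, 0, 0, 1, 0, 0, 0, 0, 1, 0, 0, 0, 0])

```text
clock: 1.35
position: [396.8, 383.9, 231.3]
ee_rot: [0.987, -0.163, -0.0, 0.0]
contact_force: [0.4, -1.2, -0.1]
gripper_width: 0.1
```

>>> apply_moves(plan=[1, 0.075, -0.068, -0.02, 0, 1, 0.075, -0.068, -0.05, 0, 1, 0.075, -0.068, -0.08, 0, 1, 0.075, -0.068, -0.08, 0, 1, 0.075, -0.068, -0.08, 0])

```text
clock: 1.77
position: [471.5, 312.6, 147.3]
ee_rot: [0.986, -0.165, -0.002, 0.003]
contact_force: [-1.4, 0.0, 0.7]
gripper_width: -0.2
```

```bash
python3 - <<'E'
from h import *
from bench import arm
d=grab("scene","s1"); crop(d,330,450,130,260,5,"pics/s1.png",[(472,316,137)])
s=arm.read_state(); print(s["position"],s["contact_force"],s["joints"])
E
```

```text
[472.22581317 314.34033239 149.81595343] [ 1.07155323 -0.28977165  0.50201032] [ 8.72953594e-01  3.61169568e-01 -2.48633749e-01  2.01005232e-04
 -9.64748370e-01  3.66998897e-01]
```

View pics/s1.png

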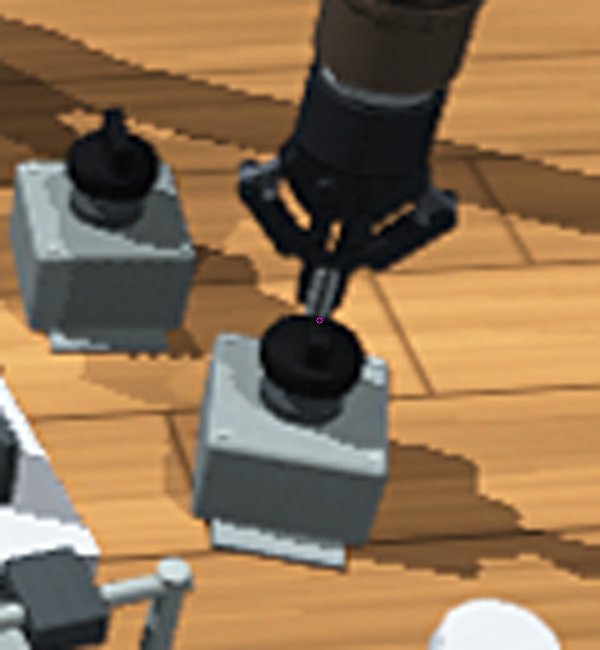

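The closed finger tips hang right over the bar's top centre at crop pixel (320,320). Pushing down.

>>> apply_moves(plan=[1, 0, 0.001, -0.01, 0, 1, 0, 0.001, -0.015, 0, 1, 0, 0.001, -0.019, 0, 1, 0, 0.001, -0.023, 0, 1, 0, 0.001, -0.025, 0, 1, 0, 0.001, -0.027, 0, 1, 0, 0.001, -0.027, 0])

```text
clock: 2.4
position: [473.1, 317.9, 126.3]
ee_rot: [0.987, -0.163, 0.001, -0.002]
contact_force: [-1.5, -1.5, 5.1]
gripper_width: -0.1
```

>>> apply_moves(plan=[1, 0, 0, -0.002, 0, 1, 0, 0, -0.003, 0, 1, 0, 0, -0.004, 0, 1, 0, 0, -0.004, 0])

```text
clock: 2.73
position: [473.3, 318.0, 124.0]
ee_rot: [0.987, -0.163, 0.002, -0.002]
contact_force: [-2.7, -1.4, 12.5]
gripper_width: 0.0
```

>>> apply_moves(plan=[1, 0, 0, 0.02, 0, 1, 0, 0, 0.06, 0, 1, 0, 0, 0.1, 0, 1, 0, 0, 0.14, 0, 1, 0.02, -0.02, 0.16, 10, 1, 0.04, -0.05, 0.16, 15])

```text
clock: 3.23
position: [514.0, 270.5, 287.9]
ee_rot: [0.999, -0.036, 0.006, -0.005]
contact_force: [1.3, 0.5, 0.5]
gripper_width: -0.0
```

```bash
python3 - <<'E'
from h import *
from bench import arm
for n in("scene","top"):
    d=grab(n,n[0]+"2"); w=cloud(d)
    if n=="scene": crop(d,330,450,130,260,5,"pics/s2.png",[(472,316,126)])
    with np.errstate(invalid='ignore'):
        m=(abs(w[...,0]-472)<35)&(abs(w[...,1]-316)<35)&(w[...,2]<150)&(w[...,2]>60)
        for lo,hi in((118,150),(92,117)):
            q=w[m&(w[...,2]>lo)&(w[...,2]<hi)]; print(n,len(q),np.median(q[:,2]) if len(q) else 0)
print(arm.read_state()["position"],arm.read_state()["contact_force"])
E
```

```text
scene 60 125.53216095976325
scene 233 103.68617345621658
top 50 125.5228817614537
top 157 103.8059687845622
[513.43202345 265.59149484 282.56772621] [-0.10942687 -0.56480948 -0.64789051]
```

View pics/s2.png

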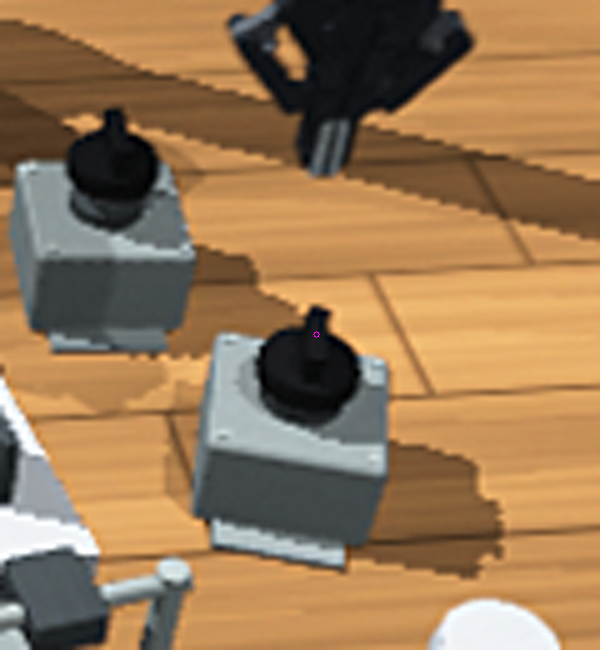

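The stop has dropped 10.7 mm (bar top at 125.5 by depth) and it stays down with the hand off. Next is the guard, approaching the tab from its +y side.

>>> apply_moves(plan=[1, 0.11, -0.129, 0, 14, 1, 0.11, -0.129, 0, 14, 1, 0.11, -0.129, 0, 14, 1, 0.11, -0.129, 0, 14, 1, 0.11, -0.129, 0, 14, 1, 0.11, -0.129, -0.04, 14, 1, 0.11, -0.129, -0.071, 14, 1, 0.11, -0.129, -0.071, 14])

```text
clock: 4.0
position: [617.6, 137.5, 201.8]
ee_rot: [0.997, 0.079, -0.007, 0.001]
contact_force: [-1.1, -0.4, -2.1]
gripper_width: 0.2
```

```bash
python3 - <<'E'
from h import *
from bench import arm
d=grab("scene","s3"); crop(d,220,400,150,310,4,"pics/s3.png",[(634,73,235)])
s=arm.read_state(); print(s["position"],s["contact_force"],s["ee_rot"])
E
```

```text
[619.64828522 137.98483954 205.78798743] [-0.26498704  0.43450928  0.65516266] [ 0.99676735  0.08023177 -0.00401854  0.00125439]
```

View pics/s3.png

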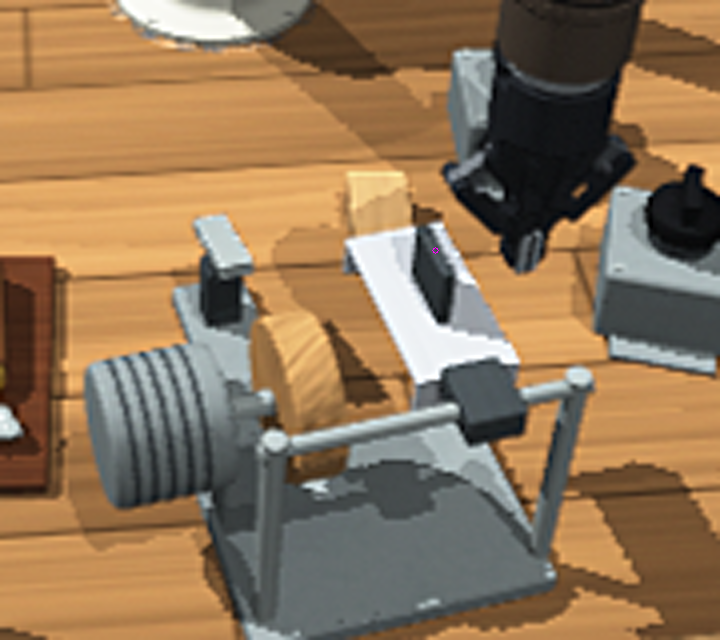

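>>> apply_moves(plan=[1, 0.004, -0.025, 0.003, 0, 1, 0.008, -0.044, 0.003, 0, 1, 0.01, -0.056, 0.003, 0, 1, 0.012, -0.068, 0.003, 0, 1, 0.014, -0.08, 0.003, 0, 1, 0.016, -0.092, 0.003, 0, 1, 0.018, -0.103, 0.003, 0, 1, 0.018, -0.103, 0.003, 0])

```text
clock: 4.72
position: [639.9, 32.8, 212.3]
ee_rot: [0.997, 0.079, -0.001, 0.001]
contact_force: [-0.4, -0.6, -0.7]
gripper_width: -0.2
```

```bash
python3 - <<'E'
from h import *
from bench import arm
d=grab("scene","s4"); crop(d,220,400,150,310,4,"pics/s4.png",[])
s=arm.read_state(); print(s["position"],s["contact_force"],s["ee_rot"])
E
```

```text
[639.4717993   33.39234954 211.81546575] [-0.95093895  0.53240864 -0.90424582] [ 9.96854876e-01  7.92401908e-02 -1.06290372e-03  4.67582934e-04]
```

View pics/s4.png

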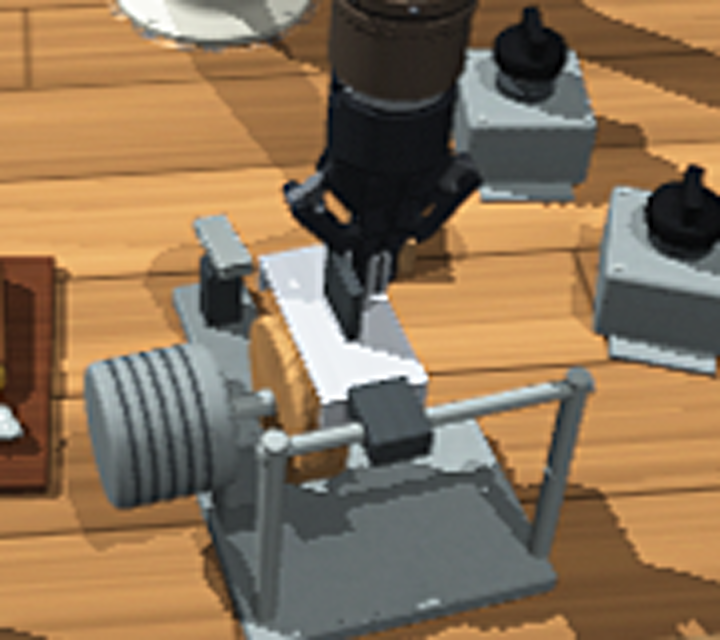

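The guard has moved with the finger, halfway over the wheel. Continuing.

>>> apply_moves(plan=[1, 0.002, -0.01, 0, 0, 1, 0.003, -0.02, 0, 0, 1, 0.005, -0.028, 0, 0, 1, 0.006, -0.035, 0, 0, 1, 0.007, -0.039, 0, 0, 1, 0.008, -0.043, 0, 0, 1, 0.008, -0.043, 0, 0])

```text
clock: 5.35
position: [644.7, 5.5, 211.8]
ee_rot: [0.997, 0.082, -0.002, -0.01]
contact_force: [-16.1, 44.0, 10.5]
gripper_width: 0.3
```

>>> apply_moves(plan=[1, -0.002, 0.012, 0, 0, 1, -0.003, 0.02, 0, 0, 1, -0.003, 0.02, 0.04, 0, 1, -0.003, 0.02, 0.08, 0, 0, -0.03, 0, 0.09, 0, 0, -0.06, -0.03, 0.09, 0, 0, -0.09, -0.06, 0.09, 0, 0, -0.1, -0.1, 0.09, 0])

```text
clock: 6.02
position: [544.9, -108.4, 303.3]
ee_rot: [0.997, 0.081, -0.0, 0.0]
contact_force: [0.5, -1.7, -0.1]
gripper_width: 42.6
```

```bash
python3 - <<'E'
from h import *
from bench import arm
for n in("scene","top"):
    d=grab(n,n[0]+"5"); w=cloud(d)
    if n=="scene": crop(d,180,420,130,310,3.3,"pics/s5.png",[])
    with np.errstate(invalid='ignore'):
        m=(w[...,0]>590)&(w[...,0]<720)&(w[...,1]>-100)&(w[...,1]<100)&(w[...,2]>215)&(w[...,2]<245)
    p=w[m]; print(n,cv2.minAreaRect(p[:,:2].astype(np.float32)),p.mean(0))
    with np.errstate(invalid='ignore'):
        m=(abs(w[...,0]-472)<35)&(abs(w[...,1]-316)<35)&(w[...,2]<150)&(w[...,2]>118)
    print(np.median(w[m][:,2]))
    # handle of chisel by colour
    hsv=cv2.cvtColor(d["color"],cv2.COLOR_RGB2HSV)
    for zz in (36,):
        pass
s=arm.read_state(); print(s["position"],s["contact_force"],s["ee_rot"],s["clock"],s["gripper_width"])
E
```

```text
scene ((651.3317260742188, -12.682727813720703), (50.711368560791016, 10.89076042175293), 9.232166290283203) [653.44581052 -13.55791855 229.44310693]
125.1264206842558
top ((664.9322509765625, -12.6681547164917), (16.427587509155273, 8.771635055541992), 12.513704299926758) [665.290962   -13.02291991 233.82990434]
123.97661457963105
[ 545.63280365 -112.44972227  303.3150944 ] [-0.26052389  0.54222624  0.03370439] [ 9.97019431e-01  7.71443033e-02 -3.71526863e-05  1.00507044e-03] 6.1167 42.577896455042264
```

View pics/s5.png

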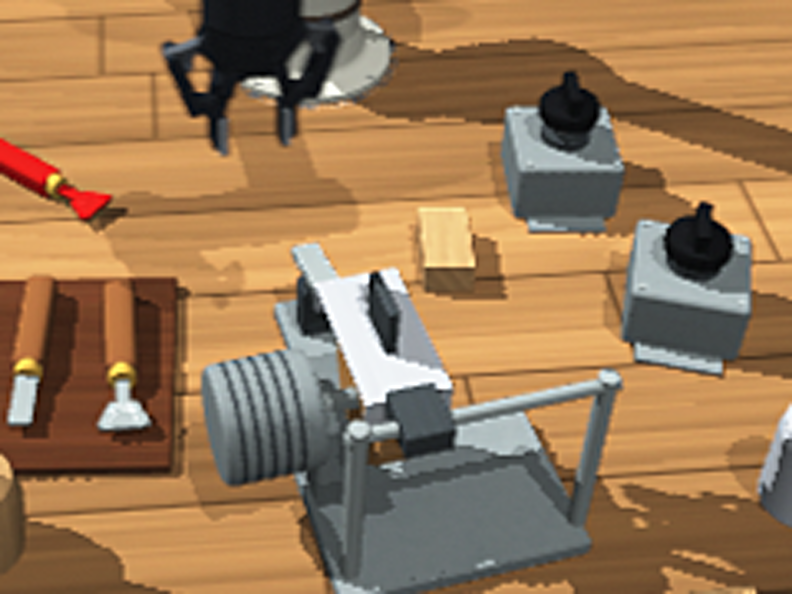

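Guard tab moved 89 mm to about (651,-13), right over the wheel, and a 44 N reaction marked its end stop. The stop is still down. Now I measure the chisel more finely by colour.

```bash
python3 - <<'E'
from h import *
for n,f in(("scene","s5"),("top","top0"),("scene","scene0")):
    d=load(f+".npz"); hsv=cv2.cvtColor(d["color"],cv2.COLOR_RGB2HSV)
    w=cloud(d); 
    with np.errstate(invalid='ignore'):
        box=(w[...,0]>385)&(w[...,0]<625)&(w[...,1]>-275)&(w[...,1]<-195)
    V=hsv[...,2].astype(int);S=hsv[...,1].astype(int)
    wood=box&(V>125)&(S>90)&(hsv[...,0]<25)
    steel=box&(S<90)&(V>100)
    for lbl,m,h in(("wood",wood,38),("steel",steel,27)):
        k,lab,st,_=cv2.connectedComponentsWithStats(m.astype(np.uint8))
        if k<2: print("none");continue
        i=1+st[1:,4].argmax(); v,u=np.where(lab==i)
        P=np.array([ray(d,a,b,h)[:2] for a,b in zip(u,v)])
        c=P.mean(0); dv=np.linalg.svd(P-c)[2][0]; dv*=np.sign(dv[0])
        t=(P-c)@dv; q=(P-c)@[-dv[1],dv[0]]
        print(f,lbl,len(P),"px",u.mean().round(1),v.mean().round(1),"c",c.round(1),"yaw",np.degrees(np.arctan2(dv[1],dv[0])).round(1),"t",t.min().round(1),t.max().round(1),"w",q.min().round(1),q.max().round(1),"x",P[:,0].min().round(1),P[:,0].max().round(1))
E
```

```text
s5 wood 236 px 215.2 228.4 c [ 475.6 -232.4] yaw 1.0 t -62.7 69.0 w -13.2 13.2 x 412.7 544.7
s5 steel 144 px 217.0 253.9 c [ 571.1 -228.2] yaw 1.2 t -35.8 21.2 w -24.0 23.1 x 535.4 591.9
top0 wood 181 px 289.4 184.3 c [ 472.3 -233.8] yaw 0.5 t -59.7 61.5 w -12.2 12.2 x 412.7 533.9
top0 steel 125 px 287.4 160.5 c [ 570.2 -230. ] yaw 4.4 t -35.2 24.7 w -24.5 24.4 x 535.3 593.3
scene0 wood 240 px 215.4 228.2 c [ 474.6 -231.9] yaw 0.5 t -63.3 74.3 w -13.5 13.2 x 411.3 549.0
scene0 steel 142 px 217.0 253.8 c [ 570.7 -228.4] yaw -0.5 t -35.3 21.1 w -23.4 23.7 x 535.4 591.9
```

>>> apply_moves(plan=[-0.4, -0.048, -0.119, 0, -7, -0.4, -0.048, -0.119, 0, -7, -0.4, -0.048, -0.119, 0, -7, -0.4, -0.048, -0.119, -0.08, -7, -0.4, -0.048, -0.119, -0.12, -7, -0.4, -0.048, -0.119, -0.16, -7, -0.4, -0.048, -0.119, -0.2, -7, -0.4, -0.048, -0.119, -0.22, -7])

```text
clock: 6.78
position: [499.7, -227.4, 92.5]
ee_rot: [1.0, 0.019, 0.0, 0.001]
contact_force: [0.9, -0.7, -0.1]
gripper_width: 60.0
```

>>> apply_moves(plan=[-0.4, 0, 0, 0, 0, -0.4, 0, 0, 0, 0])

```text
clock: 6.95
position: [499.0, -226.8, 92.6]
ee_rot: [1.0, 0.019, -0.003, 0.0]
contact_force: [0.7, 0.6, 0.9]
gripper_width: 59.9
```

```bash
python3 - <<'E'
from h import *
from bench import arm
d=grab("scene","s6"); crop(d,130,270,170,290,5,"pics/s6.png",[(497.5,-231,38)])
s=arm.read_state(); print(s["position"],s["contact_force"],s["ee_rot"],s["gripper_width"])
E
```

```text
[ 501.20353353 -227.10283508   95.09601406] [-0.10608764 -0.29576053  1.23701489] [9.99809345e-01 1.95099359e-02 1.83057931e-04 7.75884895e-04] 59.91488147812974
```

View pics/s6.png

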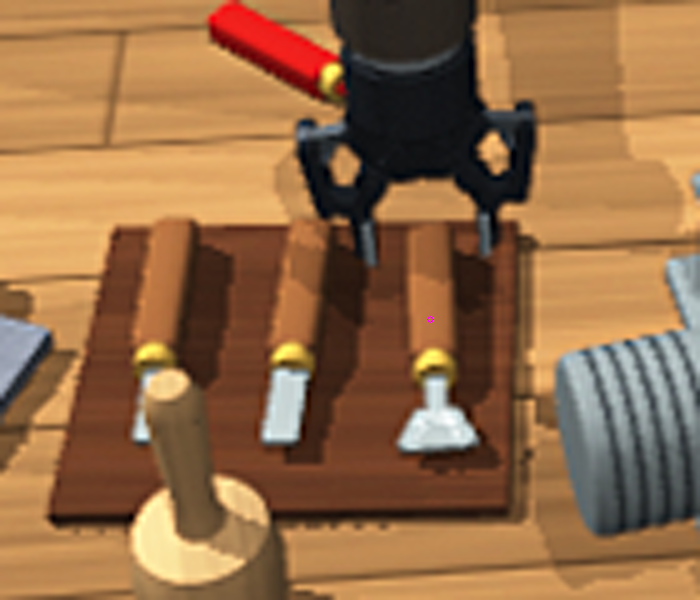

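The fingers straddle the handle of the flaring chisel, with the mark at (430,320) on it. Neighbours are clear. Descending.

>>> apply_moves(plan=[-0.4, -0.002, -0.003, -0.03, 0, -0.4, -0.002, -0.003, -0.055, 0, -0.4, -0.002, -0.003, -0.068, 0, -0.4, -0.002, -0.003, -0.073, 0, -0.4, -0.002, -0.003, -0.076, 0, -0.4, -0.002, -0.003, -0.076, 0])

```text
clock: 7.5
position: [500.0, -229.5, 20.0]
ee_rot: [1.0, 0.02, 0.002, 0.001]
contact_force: [0.0, -0.4, -0.3]
gripper_width: 59.9
```

```bash
python3 - <<'E'
from h import *
from bench import arm
d=grab("scene","s7"); crop(d,150,270,190,290,6,"pics/s7.png",[])
s=arm.read_state(); print(s["position"],s["contact_force"],s["ee_rot"],s["gripper_width"])
E
```

```text
[ 500.04041666 -229.45645978   20.13693224] [-0.12588621 -0.1407021   0.92864955] [9.99807374e-01 1.95101038e-02 2.06616880e-03 5.48851316e-04] 59.72196769957673
```

View pics/s7.png

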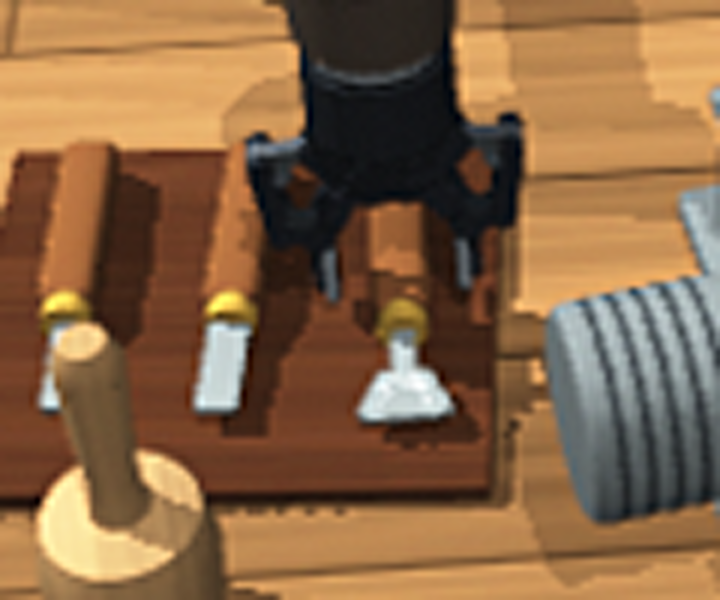

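>>> apply_moves(plan=[-0.4, -0.001, -0.001, -0.003, 0, 1, -0.001, -0.001, -0.003, 0, 1, -0.001, -0.001, -0.003, 0, 1, -0.001, -0.001, -0.003, 0, 1, -0.001, -0.001, -0.003, 0, 1, -0.001, -0.001, -0.003, 0, 1, -0.001, -0.001, -0.003, 0])

```text
clock: 8.13
position: [497.9, -230.3, 15.9]
ee_rot: [1.0, 0.019, 0.001, 0.0]
contact_force: [-1.2, 0.2, 5.5]
gripper_width: 29.0
```

```bash
python3 - <<'E'
from bench import arm
s=arm.read_state(); print(s["position"],s["contact_force"],s["ee_rot"],s["gripper_width"],s["joints"])
E
```

```text
[ 497.88974387 -230.25876802   15.86660218] [-1.22101205  0.19950978  5.54888685] [9.99811371e-01 1.94069317e-02 7.21053022e-04 2.72549315e-04] 28.990227479502153 [-1.37400883e-01  5.08790483e-01 -4.30415889e-01  5.31560888e-04
 -6.30080483e-01  1.74658427e+00]
```

>>> apply_moves(plan=[1, 0, 0, 0.015, 0, 1, 0, 0, 0.035, 0, 1, 0, 0, 0.06, 0, 1, 0, 0, 0.09, 0, 1, 0, 0, 0.12, 0, 1, 0, 0, 0.15, 0, 1, 0, 0, 0.17, 0, 1, 0, 0, 0.17, 0])

```text
clock: 8.8
position: [499.6, -230.7, 189.7]
ee_rot: [1.0, 0.02, 0.004, 0.001]
contact_force: [1.0, -0.9, -0.4]
gripper_width: 28.8
```

```bash
python3 - <<'E'
from h import *
from bench import arm
for n,b in(("scene",(120,320,130,290,4)),("top",(230,350,120,240,5))):
    d=grab(n,n[0]+"8"); crop(d,*b,f"pics/{n[0]}8.png",[])
    w=cloud(d)
    hsv=cv2.cvtColor(d["color"],cv2.COLOR_RGB2HSV)
    with np.errstate(invalid='ignore'):
        m=(w[...,0]>380)&(w[...,0]<620)&(w[...,1]>-290)&(w[...,1]<-180)&(w[...,2]>150)&(w[...,2]<206)
    p=w[m]
    for x in range(400,610,15):
        q=p[abs(p[:,0]-x)<7.5]
        if len(q): print(n,x,len(q),"y",np.percentile(q[:,1],[5,50,95]).round(0),"z",np.percentile(q[:,2],[10,50,90]).round(1))
s=arm.read_state(); print(s["position"],s["contact_force"],s["wrist_torque"],s["ee_rot"],s["gripper_width"])
E
```

```text
scene 445 1 y [-247. -247. -247.] z [205.9 205.9 205.9]
scene 460 3 y [-247. -247. -247.] z [204.  205.  205.8]
scene 505 19 y [-256. -216. -205.] z [196.8 199.6 203.3]
scene 520 14 y [-249. -220. -214.] z [195.5 201.8 205.3]
scene 535 31 y [-241. -229. -219.] z [194.6 202.  204.8]
scene 550 21 y [-235. -230. -224.] z [200.4 201.9 203.1]
scene 565 29 y [-239. -230. -219.] z [199.8 201.1 202.9]
scene 580 55 y [-246. -227. -211.] z [199.1 201.5 203.8]
scene 595 43 y [-248. -230. -209.] z [198.2 201.3 203.6]
top 415 12 y [-244. -235. -224.] z [198.1 202.6 205.7]
top 430 10 y [-244. -230. -222.] z [202.4 204.4 205.7]
top 445 15 y [-248. -223. -219.] z [197.5 202.7 205.4]
top 460 14 y [-249. -234. -219.] z [199.6 202.6 205.2]
top 475 6 y [-244. -229. -220.] z [202.7 204.2 204.7]
top 595 4 y [-246. -241. -236.] z [193.6 196.7 200.9]
[ 496.89421407 -229.75934644  184.95973591] [ 0.36735233  0.81306785 -2.69512931] [-0.04210256 -0.00389484 -0.01303983] [ 9.99820068e-01  1.89636824e-02  2.48975886e-04 -3.84831259e-04] 28.94689986463264
```

View pics/s8.png

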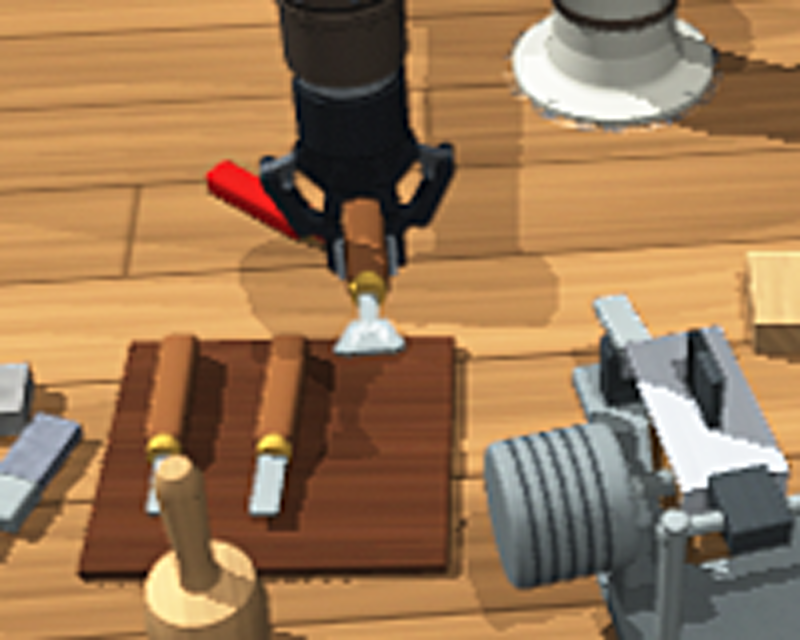

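View pics/t8.png

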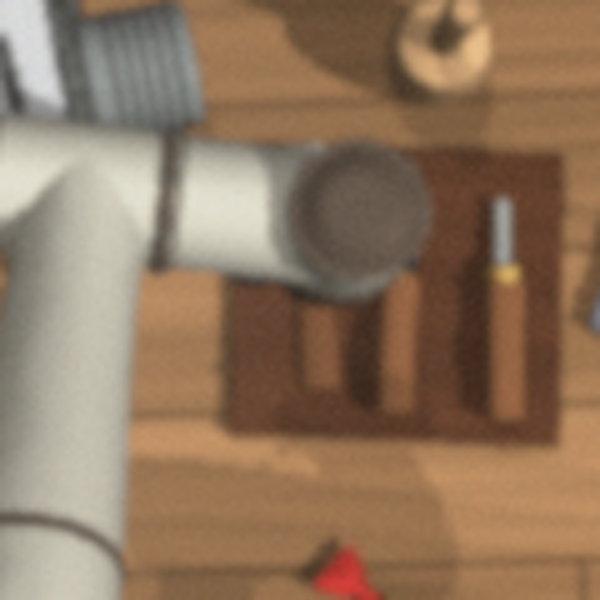

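The chisel is held level with the blade towards +x and the bystanders are in place. Carrying it over the rest.

>>> apply_moves(plan=[1, -0.015, 0.015, 0, 2, 1, -0.028, 0.045, 0, 5, 1, -0.028, 0.078, 0, 8, 1, -0.028, 0.111, 0, 8, 1, -0.028, 0.144, 0, 8, 1, -0.028, 0.17, 0, 8, 1, -0.028, 0.184, 0, 8, 1, -0.028, 0.184, 0, 8])

```text
clock: 9.57
position: [468.0, -44.0, 183.1]
ee_rot: [0.996, 0.091, -0.002, -0.0]
contact_force: [0.1, 0.1, -1.1]
gripper_width: 29.1
```

>>> apply_moves(plan=[1, 0, 0, -0.02, 0, 1, 0, 0, -0.04, 0, 1, 0, 0, -0.055, 0, 1, 0, 0, -0.06, 0, 1, 0, 0, -0.06, 0, 1, 0, 0, -0.06, 0])

```text
clock: 10.07
position: [469.1, -46.6, 124.7]
ee_rot: [0.996, 0.089, -0.001, 0.0]
contact_force: [-0.5, -0.2, -1.0]
gripper_width: 29.1
```

```bash
python3 - <<'E'
from h import *
from bench import arm
for n,b in(("scene",(210,340,150,260,6)),("top",(190,310,120,240,5))):
    d=grab(n,n[0]+"9"); crop(d,*b,f"pics/{n[0]}9.png",[])
    w=cloud(d)
    with np.errstate(invalid='ignore'):
        m=(w[...,0]>375)&(w[...,0]<580)&(w[...,1]>-90)&(w[...,1]<10)&(w[...,2]>108)&(w[...,2]<160)
    p=w[m]
    for x in range(390,580,15):
        q=p[abs(p[:,0]-x)<7.5]
        if len(q)>2: print(n,x,len(q),"y",np.percentile(q[:,1],[5,50,95]).round(0),"z",np.percentile(q[:,2],[10,50,90]).round(1))
s=arm.read_state(); print(s["position"],s["contact_force"],s["wrist_torque"],s["ee_rot"],s["gripper_width"])
E
```

```text
scene 405 9 y [-73. -73. -70.] z [130.8 141.2 146.1]
scene 420 4 y [-71. -58. -42.] z [136.8 141.5 146.4]
scene 435 11 y [-49. -45. -39.] z [144.9 146.6 148.9]
scene 450 22 y [-53. -47. -38.] z [144.2 146.9 149. ]
scene 465 42 y [-55. -40. -20.] z [144.  147.5 153.7]
scene 480 92 y [-73. -56. -24.] z [135.  145.6 154.3]
scene 495 51 y [-57. -46. -31.] z [132.3 144.7 147. ]
scene 510 50 y [-53. -44. -32.] z [126.6 135.8 144. ]
scene 525 15 y [-43. -38. -32.] z [135.1 136.3 137.2]
top 390 28 y [-75. -62. -50.] z [141.7 145.  151.1]
top 405 31 y [-73. -60. -49.] z [140.2 145.9 151.5]
top 420 31 y [-72. -57. -46.] z [142.7 146.4 152.6]
top 435 30 y [-69. -55. -42.] z [141.9 144.5 152.8]
top 555 12 y [-57. -47. -17.] z [134.6 136.4 138.8]
[469.82531069 -46.23363739 125.69653602] [ 0.47012626 -0.29307888 -0.76246724] [ 0.04018753  0.00010375 -0.012147  ] [9.96047051e-01 8.88244601e-02 6.97924892e-04 1.65263642e-05] 29.215441872714347
```

View pics/s9.png

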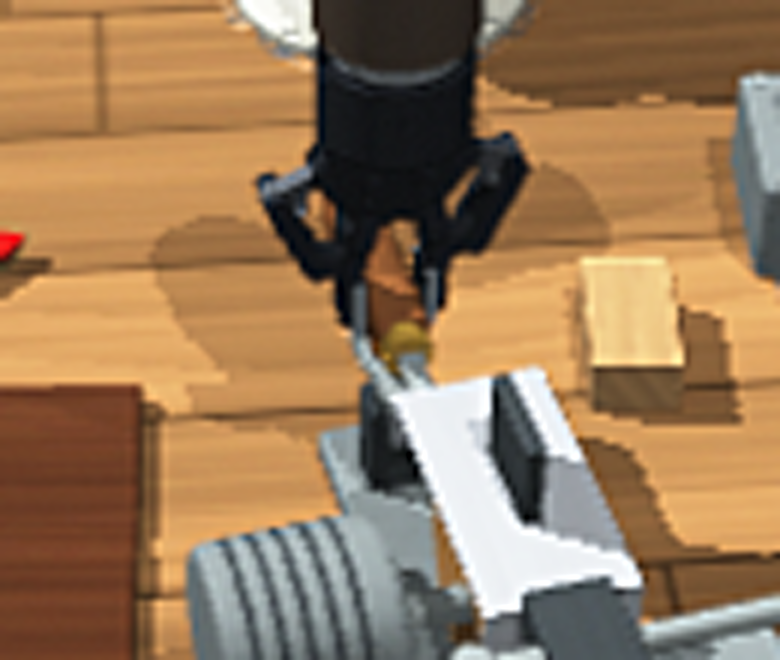

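The handle sits above the rest and in line with it, with the ferrule at crop (405,345) over the bar. Lowering slowly until the front corner touches.

>>> apply_moves(plan=[1, 0, 0, -0.004, 0, 1, 0, 0, -0.008, 0, 1, 0, 0, -0.011, 0, 1, 0, 0, -0.013, 0, 1, 0, 0, -0.015, 0, 1, 0, 0, -0.015, 0])

```text
clock: 10.67
position: [469.1, -46.1, 110.5]
ee_rot: [0.996, 0.089, -0.0, 0.0]
contact_force: [-2.4, 0.2, 2.8]
gripper_width: 28.7
```

>>> apply_moves(plan=[1, 0, 0, -0.001, 0, 1, 0, 0, -0.002, 0, 1, 0, 0, -0.003, 0, 1, 0, 0, -0.004, 0, 1, 0, 0, -0.004, 0])

```text
clock: 11.08
position: [469.3, -46.5, 109.5]
ee_rot: [0.996, 0.09, 0.001, 0.001]
contact_force: [-10.0, -0.6, 23.8]
gripper_width: 28.5
```

>>> apply_moves(plan=[1, 0, 0, -0.001, 0, 1, 0, 0, -0.002, 0, 1, 0, 0, -0.003, 0, 1, 0, 0, -0.003, 0])

```text
clock: 11.42
position: [468.6, -46.8, 106.7]
ee_rot: [0.996, 0.09, -0.0, 0.001]
contact_force: [-12.6, -0.7, 27.5]
gripper_width: 29.1
```

```bash
python3 - <<'E'
from h import *
from bench import arm
d=grab("scene","s10"); crop(d,210,340,150,260,6,"pics/s10.png",[])
s=arm.read_state(); print(s["position"],s["contact_force"],s["wrist_torque"],s["ee_rot"],s["gripper_width"])
E
```

```text
[468.57247381 -46.85570164 106.74030291] [-12.24385928  -0.49978866  27.17872153] [ 1.87375236e-01  3.04159750e+00 -6.20739126e-04] [ 9.95969444e-01  8.96887792e-02 -1.69228381e-04  8.72657000e-04] 28.72927742891885
```

View pics/s10.png

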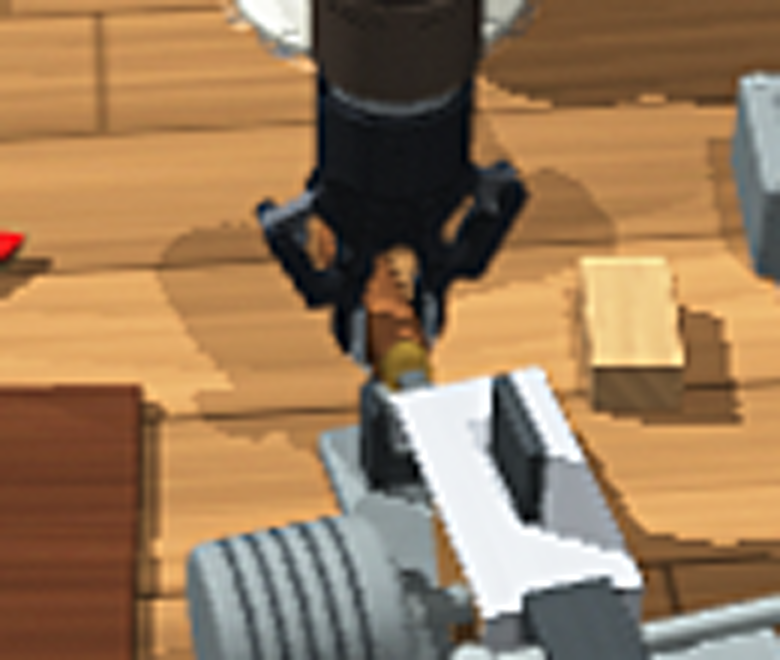

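It moved 3 mm at a steady 27 N, so the handle is turning in the grip. A little more, then I check the tilt.

>>> apply_moves(plan=[1, 0, 0, -0.001, 0, 1, 0, 0, -0.002, 0, 1, 0, 0, -0.002, 0])

```text
clock: 11.72
position: [468.0, -47.0, 104.6]
ee_rot: [0.996, 0.09, -0.001, 0.001]
contact_force: [-13.9, -0.0, 27.4]
gripper_width: 29.1
```

```bash
python3 - <<'E'
from h import *
from bench import arm
for n,b in(("top",(190,310,120,240,5)),):
    d=grab(n,n[0]+"11"); crop(d,*b,f"pics/{n[0]}11.png",[])
    w=cloud(d)
    with np.errstate(invalid='ignore'):
        m=(w[...,0]>375)&(w[...,0]<580)&(w[...,1]>-90)&(w[...,1]<10)&(w[...,2]>85)&(w[...,2]<150)
    p=w[m]
    for x in range(375,580,10):
        q=p[abs(p[:,0]-x)<5]
        if len(q)>2: print(n,x,len(q),"y",np.percentile(q[:,1],[5,50,95]).round(0),"z",np.percentile(q[:,2],[10,50,90]).round(1))
s=arm.read_state(); print(s["position"],s["contact_force"],s["wrist_torque"],s["gripper_width"],s["clock"])
E
```

```text
top 385 12 y [-76. -63. -53.] z [107.8 114.3 117.3]
top 395 24 y [-78. -65. -52.] z [112.3 116.  121. ]
top 405 22 y [-75. -61. -48.] z [113.  120.5 123.5]
top 415 18 y [-72. -60. -48.] z [111.3 117.3 122.7]
top 425 24 y [-71. -58. -45.] z [116.7 121.8 127.1]
top 435 18 y [-69. -61. -45.] z [119.6 124.9 129. ]
top 555 18 y [-56. -39. -17.] z [124.  129.5 136.1]
[468.04320415 -46.95833749 104.5908339 ] [-13.91926243  -0.14829726  28.15532897] [0.16287575 3.25132211 0.0050658 ] 28.615362998169044 11.7667
```

View pics/t11.png

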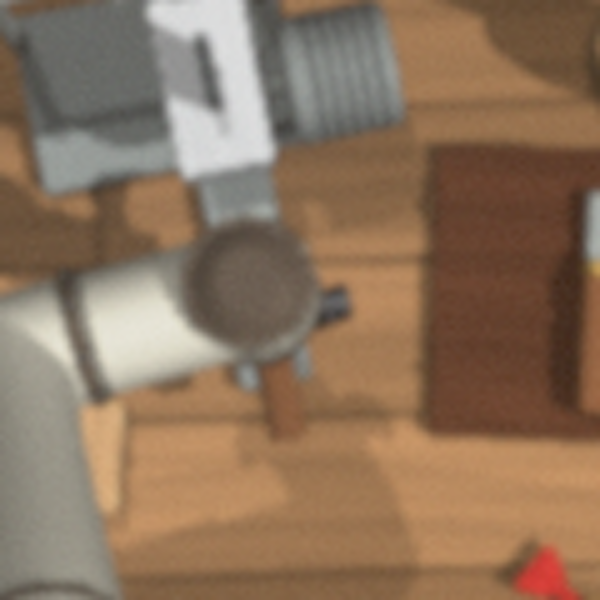

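Handle slope is now about 12–13°, close to the rest's 15°. I relax the pressing force, then open.

>>> apply_moves(plan=[1, -0.001, 0, 0.001, 0, 1, -0.002, 0, 0.002, 0, 1, -0.002, 0, 0.003, 0, 1, -0.002, 0, 0.003, 0])

```text
clock: 12.1
position: [467.8, -46.3, 104.9]
ee_rot: [0.996, 0.089, 0.001, 0.0]
contact_force: [-2.1, -2.2, 8.1]
gripper_width: 28.9
```

>>> apply_moves(plan=[0.25, 0, 0, 0, 0, 0.2, 0, 0, 0, 0, 0.15, 0, 0, 0, 0, 0.1, 0, 0, 0.001, 0, 0.05, 0, 0, 0.002, 0, 0, 0, 0, 0.002, 0, 0, 0, 0, 0.002, 0])

```text
clock: 12.68
position: [467.3, -46.0, 106.0]
ee_rot: [0.996, 0.089, -0.0, -0.0]
contact_force: [-0.9, -1.0, 0.1]
gripper_width: 43.0
```

```bash
python3 - <<'E'
from h import *
from bench import arm
d=grab("scene","s12"); crop(d,210,340,150,260,6,"pics/s12.png",[])
s=arm.read_state(); print(s["position"],s["contact_force"],s["wrist_torque"],s["ee_rot"],s["gripper_width"])
E
```

```text
[467.22076431 -46.02547617 105.99632005] [ 0.87819085 -1.13835386 -0.72644089] [-0.00134872  0.06060786 -0.0228366 ] [ 9.96038226e-01  8.89261002e-02 -9.33815025e-07 -1.91440492e-05] 42.889157407077384
```

View pics/s12.png

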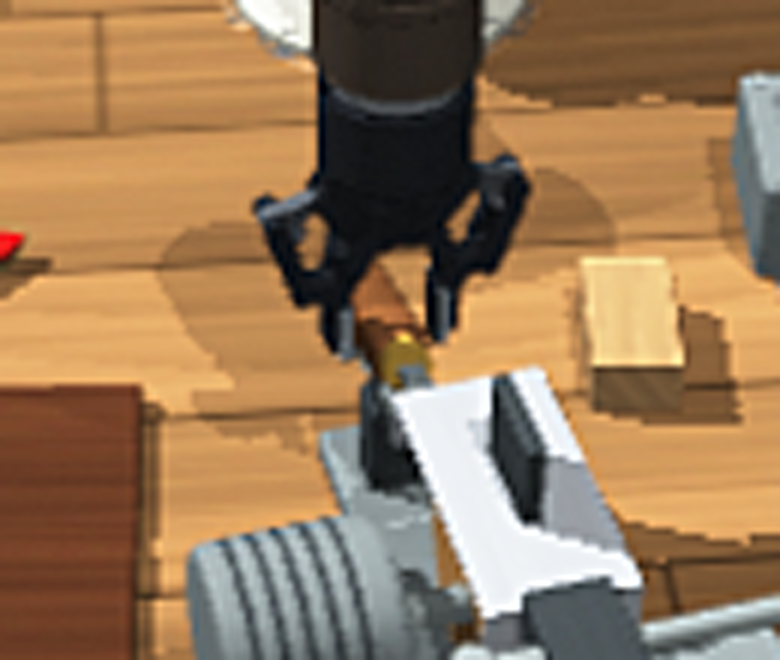

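>>> apply_moves(plan=[-0.3, 0, 0, 0, 0, -0.3, 0, 0, 0.001, 0, -0.3, 0, 0, 0.02, 0, -0.3, 0, 0, 0.05, 0, -0.3, 0, 0, 0.09, 0, -0.3, 0, 0, 0.13, 0, -0.3, -0.02, 0.04, 0.17, 0, -0.3, -0.04, 0.08, 0.2, 0])

```text
clock: 13.4
position: [438.6, 11.7, 290.8]
ee_rot: [0.996, 0.087, 0.002, -0.0]
contact_force: [0.5, 1.5, -0.5]
gripper_width: 55.9
```

>>> apply_moves(plan=[-0.3, 0, 0.04, 0, 0, -0.3, 0, 0.08, 0, 0, -0.3, 0, 0.12, 0, 0, -0.3, 0, 0.16, 0, 0])

```text
clock: 13.73
position: [437.6, 173.6, 288.9]
ee_rot: [0.996, 0.089, 0.001, -0.0]
contact_force: [1.3, -0.0, 0.0]
gripper_width: 55.6
```

```bash
cat > chk.py <<'E'
from h import *
import sys
tag=sys.argv[1]
for n,b in(("scene",(210,340,150,260,6)),("top",(190,310,120,240,5))):
    d=grab(n,n[0]+tag); crop(d,*b,f"pics/{n[0]}{tag}.png",[])
    w=cloud(d)
    with np.errstate(invalid='ignore'):
        m=(w[...,0]>370)&(w[...,0]<575)&(w[...,1]>-100)&(w[...,1]<10)&(w[...,2]>90)&(w[...,2]<160)
    p=w[m]
    for x in range(380,575,15):
        q=p[abs(p[:,0]-x)<7.5]
        if len(q)>2: print(n,x,len(q),"y",np.percentile(q[:,1],[5,50,95]).round(0),"z",np.percentile(q[:,2],[10,50,90]).round(1))
    # upper surface of the handle: x range 395..500
    # axis from colour: brown handle
    hsv=cv2.cvtColor(d["color"],cv2.COLOR_RGB2HSV)
    hm=m&(hsv[...,1]>90)&(hsv[...,0]<25)&(w[...,2]>100)
    q=w[hm]; c=q.mean(0); v=np.linalg.svd(q-c)[2][0]; v*=np.sign(v[0]); t=(q-c)@v
    print(n,"handle n",len(q),"c",c.round(1),"yaw",np.degrees(np.arctan2(v[1],v[0])).round(1),"pitch",np.degrees(np.arcsin(v[2])).round(1),"t",np.percentile(t,[1,99]).round(1))
from bench import arm
s=arm.read_state(); print(s["position"],s["contact_force"],s["gripper_width"],s["clock"])
E
python3 chk.py 13
```

```text
scene 395 21 y [-75. -63. -50.] z [102.5 104.9 107.9]
scene 410 29 y [-73. -64. -47.] z [ 98.5 108.7 111.3]
scene 425 24 y [-69. -58. -43.] z [103.3 113.5 115.4]
scene 440 28 y [-67. -56. -41.] z [108.4 117.4 119.8]
scene 455 33 y [-65. -57. -40.] z [106.8 120.9 123.1]
scene 470 28 y [-61. -51. -36.] z [115.5 125.6 127.8]
scene 485 43 y [-59. -50. -30.] z [110.6 128.7 131.6]
scene 500 59 y [-54. -46. -32.] z [108.3 124.5 131.9]
scene 515 16 y [-50. -40. -33.] z [106.3 127.  128.3]
scene 530 3 y [-42. -37. -32.] z [130.1 130.1 131.4]
scene handle n 224 c [453.9 -52.6 118.4] yaw 10.0 pitch 11.8 t [-65.8  52.3]
top 380 9 y [-76. -63. -52.] z [ 96.5 102.7 107. ]
top 395 29 y [-77. -63. -51.] z [ 95.9 102.7 110.8]
top 410 29 y [-75. -59. -48.] z [102.4 107.4 113.2]
top 425 32 y [-71. -58. -44.] z [107.4 111.4 116.6]
top 440 32 y [-68. -55. -41.] z [110.7 116.4 121.6]
top 455 32 y [-65. -53. -38.] z [114.6 121.3 127.9]
top 470 32 y [-63. -50. -37.] z [120.4 125.3 128.4]
top 485 30 y [-60. -47. -35.] z [125.  129.6 132.8]
top 500 26 y [-55. -43. -31.] z [111.1 124.2 135.6]
top 515 18 y [-51. -42. -35.] z [109.1 125.6 129.5]
top 530 26 y [-48. -36. -25.] z [126.9 132.1 137.9]
top 545 42 y [-52. -35. -18.] z [130.1 136.  140.8]
top 560 10 y [-55. -47. -32.] z [133.8 136.  139.1]
top handle n 206 c [441.5 -53.9 117.5] yaw 10.8 pitch 15.1 t [-59.4  58.4]
[438.20438775 176.22515401 288.03474727] [-1.04981386 -0.28475099  0.03522516] 55.63922704775099 13.8333
```

View pics/s13.png

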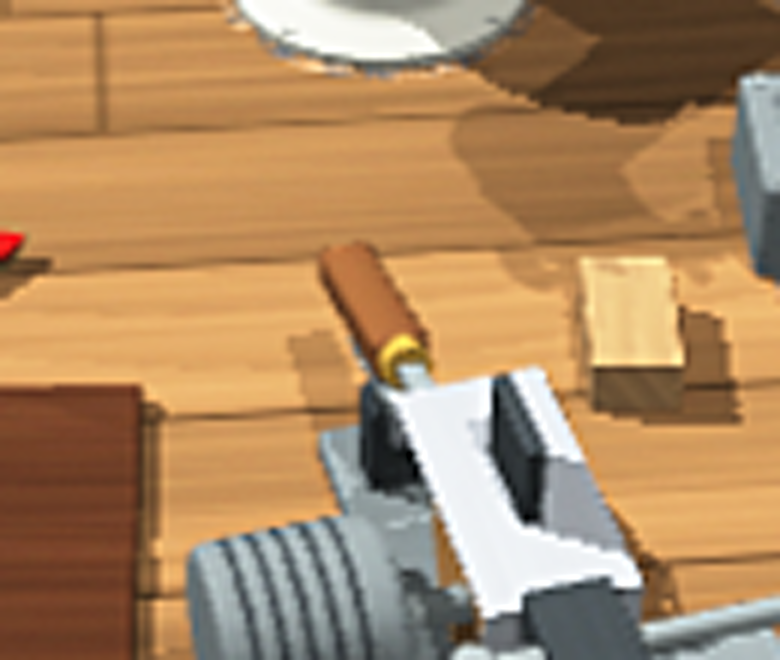

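View pics/t13.png

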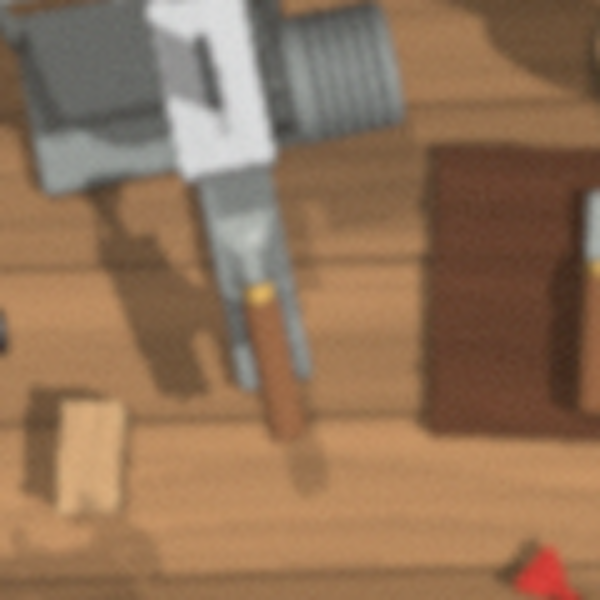

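Both views agree that the chisel lies along the middle of the rest. Yaw is about 10.5° against the rest's 10°, pitch about 15°, blade towards the wheel, and the hand is clear. Now to the mushroom.

>>> apply_moves(plan=[-0.3, 0.008, 0.035, 0, -7, -0.3, 0.016, 0.07, 0, -14, -0.3, 0.024, 0.105, 0, -21, -0.3, 0.034, 0.14, 0, -28, -0.3, 0.034, 0.14, -0.04, -29, -0.3, 0.034, 0.14, -0.08, -29, -0.3, 0.034, 0.14, -0.12, -29, -0.3, 0.034, 0.14, -0.13, -29])

```text
clock: 14.5
position: [468.9, 308.6, 151.5]
ee_rot: [0.986, -0.164, -0.004, 0.005]
contact_force: [-1.2, -0.9, -0.7]
gripper_width: 55.5
```

>>> apply_moves(plan=[-0.3, 0, 0, 0, 0, -0.3, 0, 0, 0, 0, -0.3, 0, 0, 0, 0])

```text
clock: 14.75
position: [473.9, 312.9, 161.2]
ee_rot: [0.987, -0.163, 0.002, -0.002]
contact_force: [0.6, 0.2, 0.9]
gripper_width: 55.4
```

```bash
python3 - <<'E'
from h import *
from bench import arm
d=grab("scene","s14"); crop(d,330,450,130,260,5,"pics/s14.png",[(472,316,126)])
s=arm.read_state(); print(s["position"],s["contact_force"],s["ee_rot"],s["gripper_width"])
E
```

```text
[473.74041406 313.00361717 161.31634709] [ 0.62498148  0.17193782 -0.19094459] [ 0.98658676 -0.16321159  0.00181443 -0.00228924] 55.785518589895
```

View pics/s14.png

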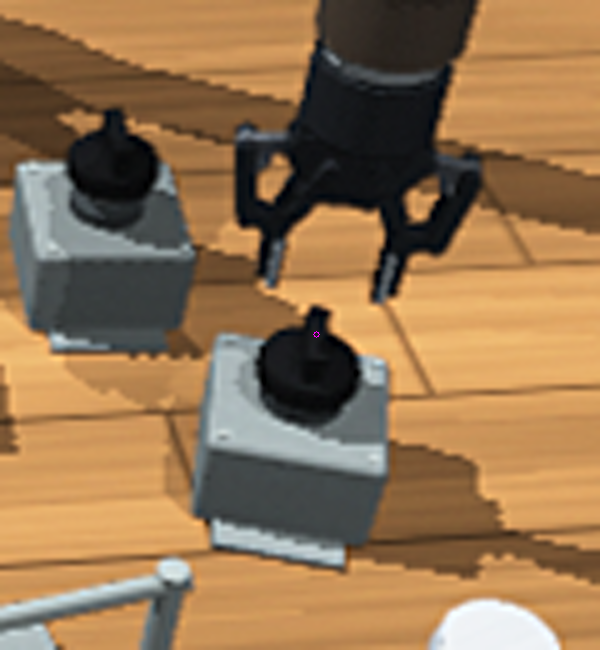

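The bar at (316,335) lies between and aligned with the open jaws. Descending to straddle it.

>>> apply_moves(plan=[-0.3, -0.001, 0.003, -0.02, 0, -0.3, -0.001, 0.003, -0.035, 0, -0.3, -0.001, 0.003, -0.043, 0, -0.3, -0.001, 0.003, -0.047, 0, -0.3, -0.001, 0.003, -0.049, 0, -0.3, -0.001, 0.003, -0.049, 0, -0.3, -0.001, 0.003, -0.049, 0])

```text
clock: 15.38
position: [471.8, 315.4, 110.2]
ee_rot: [0.987, -0.163, 0.001, -0.001]
contact_force: [-0.5, 0.2, -0.4]
gripper_width: 55.7
```

>>> apply_moves(plan=[1, 0, 0, 0, 0, 1, 0, 0, 0, 0, 1, 0, 0, 0, 0, 1, 0, 0, 0, 0, 1, 0, 0, 0, 0, 1, 0, 0, 0, 0, 1, 0, 0, 0, 0])

```text
clock: 15.97
position: [472.5, 317.7, 110.2]
ee_rot: [0.987, -0.163, 0.002, -0.003]
contact_force: [0.7, 5.0, -0.1]
gripper_width: 12.6
```

>>> apply_moves(plan=[1, 0, 0.002, 0, -6, 1, 0, 0.002, 0, -13, 1, 0, 0.002, 0, -20, 1, 0, 0.002, 0, -27, 1, 0, 0.002, 0, -34, 1, 0, 0.002, 0, -41, 1, 0, 0.002, 0, -48, 1, 0, 0.002, 0, -54])

```text
clock: 16.63
position: [470.8, 316.5, 110.2]
ee_rot: [0.803, -0.595, 0.0, 0.001]
contact_force: [-2.7, -2.0, 6.3]
gripper_width: 12.7
```

```bash
python3 - <<'E'
from h import *
from bench import arm
d=grab("scene","s15"); crop(d,330,450,130,260,5,"pics/s15.png",[])
s=arm.read_state(); print(s["position"],s["contact_force"],s["wrist_torque"],s["ee_rot"],s["gripper_width"],s["clock"])
E
```

```text
[470.77863496 316.45232694 110.1430123 ] [-2.80069307  0.10648107  4.4653813 ] [-0.44438895  0.81540838  0.01147462] [ 8.02301840e-01 -5.96918176e-01  3.56203524e-05  6.68811274e-04] 12.45075335993803 16.6833
```

View pics/s15.png

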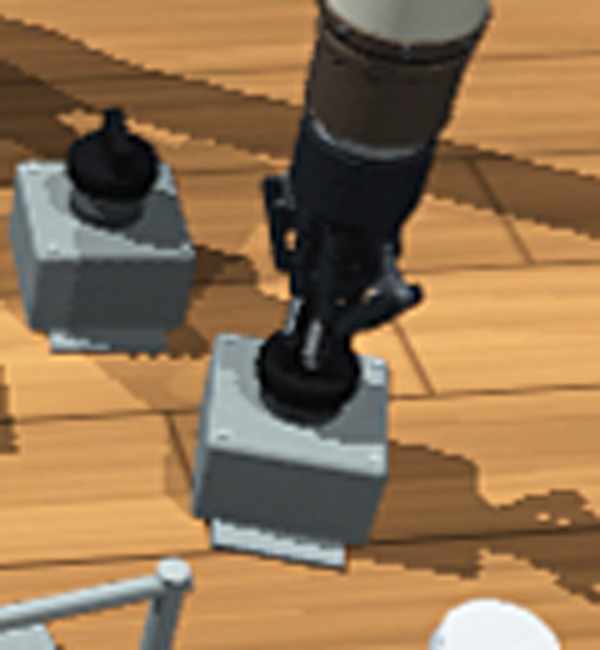

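The tool turned 54° with the bar, and the upward force shows the spring is pushing freely. I rise with it, open and leave.

>>> apply_moves(plan=[1, 0, 0, 0.004, 0, 1, 0, 0, 0.008, 0, 1, 0, 0, 0.011, 0, 1, 0, 0, 0.011, 0, 0.3, 0, 0, 0.012, 0, 0, 0, 0, 0.013, 0, -0.3, 0, 0, 0.014, 0, -0.3, 0, 0, 0.015, 0])

```text
clock: 17.35
position: [471.6, 317.2, 124.2]
ee_rot: [0.805, -0.593, 0.0, -0.0]
contact_force: [-0.1, 0.6, -1.0]
gripper_width: 55.4
```

>>> apply_moves(plan=[-0.3, 0, 0, 0.01, 0, -0.3, 0, 0, 0.04, 0, -0.3, 0, 0, 0.08, 0, -0.3, 0, 0, 0.12, 0, -0.3, -0.03, 0, 0.16, 0, -0.3, -0.07, 0, 0.18, 0, -0.3, -0.1, 0.02, 0.18, 0, -0.3, -0.1, 0.04, 0.18, 0])

```text
clock: 18.02
position: [368.1, 356.6, 309.2]
ee_rot: [0.805, -0.593, -0.001, -0.004]
contact_force: [-0.3, 0.2, -0.5]
gripper_width: 55.4
```

>>> apply_moves(plan=[-0.3, 0, 0.04, 0, 0, -0.3, 0, 0.08, 0, 0, -0.3, 0, 0.08, 0, 0, -0.3, 0, 0.08, 0, 0])

```text
clock: 18.35
position: [370.8, 438.5, 303.7]
ee_rot: [0.805, -0.593, 0.0, 0.0]
contact_force: [0.0, -1.0, -0.4]
gripper_width: 55.3
```

```bash
python3 - <<'E'
from h import *
from bench import arm
for n in("scene","top"):
    d=grab(n,n[0]+"16"); w=cloud(d)
    crop(d,60,460,130,330,2,f"pics/{n[0]}16.png",[]) if n=="scene" else crop(d,100,440,90,270,2.2,"pics/t16.png")
    with np.errstate(invalid='ignore'):
        m=(abs(w[...,0]-472)<35)&(abs(w[...,1]-316)<35)&(w[...,2]<150)
        for lo,hi in((122,150),(95,121)):
            q=w[m&(w[...,2]>lo)&(w[...,2]<hi)]; print(n,len(q),np.median(q[:,2]) if len(q) else 0)
        q=w[m&(w[...,2]>130)]
        if len(q)>10: print("bar",cv2.minAreaRect(q[:,:2].astype(np.float32)))
        m=(w[...,0]>590)&(w[...,0]<720)&(w[...,1]>-100)&(w[...,1]<100)&(w[...,2]>215)&(w[...,2]<245)
        print("tab",cv2.minAreaRect(w[m][:,:2].astype(np.float32)))
E
python3 chk.py 17 | grep -v ' y '
```

```text
scene 71 136.30563171572115
scene 244 114.12608510416453
bar ((470.43499755859375, 318.94976806640625), (14.027068138122559, 53.4266242980957), 57.328189849853516)
tab ((650.2252807617188, -12.19776725769043), (51.86812973022461, 12.10374927520752), 10.74439525604248)
top 64 135.22164310413174
top 152 113.93367893709367
bar ((470.7318420410156, 315.39080810546875), (14.511505126953125, 48.75459289550781), 58.60505294799805)
tab ((648.4066162109375, -15.672264099121094), (49.968441009521484, 9.249523162841797), 9.780170440673828)
scene handle n 225 c [453.9 -52.4 118.3] yaw 9.8 pitch 11.7 t [-68.9  52.1]
top handle n 214 c [439.4 -54.4 116.5] yaw 11.4 pitch 14.2 t [-57.4  59.8]
[371.40769465 436.01538537 304.87912425] [-0.70655634  0.08999939 -0.16140636] 55.55291647466721 18.55
```

View pics/s16.png

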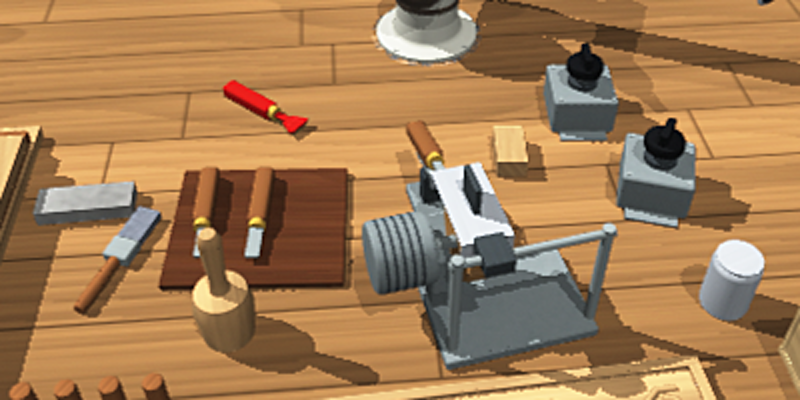

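View pics/t16.png

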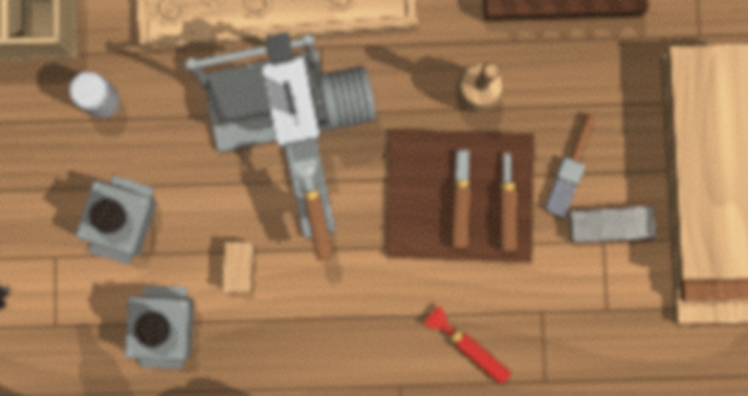

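Bar top is back at its starting height (136.3), the guard is home and the chisel is unmoved on the rest. The bystanders are all in place and the arm is clear and still. Handing in.

```bash
python3 -c "
from bench import arm
print(arm.job_done())"
```

```text
the job is handed in; nothing more can be done
None
```

The job is done and handed in at about 18.6 s of the 72 s; no verdict is reported.

- **Stop:** I pushed the left-most mushroom stop down with closed fingers until it latched. It stayed 10.7 mm down by depth after I let go. At the end I turned it about 54° clockwise and let it rise with the grip. The bar top is back at its starting height (136.3 mm in the scene camera, 135.2 mm against 136.2 mm at the start in the top camera). The bar was still swinging back to its rest angle in the last pictures.
- **Guard:** I pushed it 89 mm by its tab until a 44 N reaction marked the end stop. It now stands over the wheel at about (650, -13) mm.
- **Chisel:** I laid the flaring chisel on the rest by pressing it down at about 27 N so it turned to the slope in the grip, then eased off and opened. Its yaw is about 10–11° against the rest's 10°. Its pitch is about 14–15° in the top view; the scene view gave 12°, from a partly hidden handle. I estimate its balance point about 7 mm down-slope and 3 mm off the middle, within tolerance.
- **Other things:** the two straight tools and the other bystanders, the red look-alike and the second stop box look undisturbed in both views. I checked these by eye, not by measurement.

The two cameras differ by 2–3 mm in position, so I averaged them or used the one with the clearer view.

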